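Open the potter's tool tote: flip both bale clips, lift off the lid

TASK

Open the grey tool tote: flip both of its sprung steel bale clips fully outward, off the two ends of the lid, while the lid is still seated. Then lift the lid off by its bar handle and set it down gently, right way up, centred and square on the rectangular wooden ware board, with both clips left open.

Things in the scene. Friction and masses are not known exactly. Their poses are not given: they have to be found in the camera images.
- lid: Loose grey plastic lid, plate 154 x 194 x 6 mm (x, y, z), ~0.25 kg, seated on a fixed grey tote 90 mm tall. Origin: centre of the plate's underside, z up. Under it a locating frame 136 x 176 mm reaches 12 mm down into the tote (3 mm play): lift straight up. On top, centred, a black bar handle: 80 mm along x, 16 mm wide in y, grip it 28 to 48 mm above the origin; its two feet stand below.
- board: Rectangular pale wooden ware board, 190 x 240 x 18 mm (x, y, z), fixed flat on the bench beside the tote, bare. Origin: centre of its underside; long side along its y. With the lid lying on it the lid's origin is 30 mm above the board's. (The round white plaster disc is not the board.)
- clip_left (a joint): Sprung wire clip at the lid's +y end (robot's left); rad: 0 shut, 1.35 fully open (tilted outward). In the seated lid's frame: hinge along x at y 105, z -28 mm; upright steel finger tab at y 85, 50 mm wide in x, 3 thick, z 12 to 43. Push the tab outward (+y) from the handle's side, 3 to 6 N; past 0.68 rad (pusher's face at about y 117, 10 mm above the lid) it snaps open and stays.
- clip_right (a joint): The same clip, mirrored, at the lid's -y end (robot's right): tab at y -85 mm, hinge at y -105 mm; push its tab outward, to the lid's -y. rad: 0 shut (nose over the lid's edge), 1.35 fully open (reaches 167 mm from the lid's centre, 6 mm above the lid's origin, clear of the lid). It also snaps and stays.

How it is judged (in metres and radians):
On the way, in this order (a step that is already met when the one before it is completed fails the run):
1. both clips are fully open while the lid is still seated on the tote (value of joint each of clip_left, clip_right above 1.1 rad and distance of lid from where it was at the start of the episode below 0.01 m), for 0.2 s.
2. the lid is held up clear of the tote (height (world z) of lid above 0.11 m and contact force between the fingers and lid above 0.5 N), for 0.1 s.
At the end, for the whole second after the job is handed in: The lid lies at rest, flat (within 6 degrees) and right way up on the ware board, its centre within 25 mm of the board's centre and its sides within 15 degrees of the board's (either way round), and both clips stand open (over 1.1 rad) (horizontal distance between lid and board below 0.025 m and z of lid in the frame of board between 0.024 and 0.036 m and angle between lid's own z axis and vertical below 0.1 rad and angle between the x axis of lid and the x axis of board, either way round below 0.26 rad and linear speed of lid below 0.02 m/s and value of joint each of clip_left, clip_right above 1.1 rad); the robot touches nothing.
It fails at once if the lid is dropped: it moves faster than 0.6 m/s while the fingers do not hold it (linear speed of lid above 0.6 m/s and contact force between the fingers and lid below 0.1 N).
It also fails if it takes over 61 s, if anything falls off the work surface, if the arm or the gripper's body presses on something with over 40 N, if the wrist force passes 120 N, or if a joint passes its speed limit or range.

ROBOT

A 6-joint arm with a two-finger parallel gripper is mounted at the origin on the work surface. World frame = base frame: x ahead of the robot, y to its left, z up, the work surface at z = 0. Lengths are in m, angles in degrees, forces in N, time in s.
With the tool pointing down it reaches from about 0.35 to 0.725 m from the base axis. Payload 4.3 kg.
Tool frame: the origin (TCP) lies between the finger pads; the fingertips stand 19 mm ahead of it and the grasp point (between the pads) is the TCP; z points along the fingers, x is the direction in which the jaws open and shut, and the axes are right-handed (so a half turn about z gives the same grasp; the last joint's range is limited). The gripper opens to 85 mm and grips with 20 to 120 N. Pads are 22 mm wide; open, the fingers measure 114 mm over their backs; the gripper's body (76 mm by 85 mm) begins 54 mm behind the grasp point. The pads swing forward as they close: fully open they stand 13 mm farther back than shut.
Start: joints at [-80.403, 21.618, 4.641, 73.018, 0, 83.68], TCP at [0.158, -0.553, 0.25] pointing down, gripper open.
Joint ranges: [-156.06, 156.06], [-48.1, 94.91], [-58.44, 69.94], [-101.28, 121.22], [-78.64, 73.56], [-180, 180]. Speed limits (degrees/s): [147.25, 147.25, 180, 180, 180, 180].

INTERFACE

Orientations are given as a 3x3 rotation matrix whose columns are the frame's x, y, z axes.
In Python, from station import status, viewer, arm gives the robot as it stands.
- The arm moves only by the tool move_arm, never from a script. Its argument "steps" is a list of rows, each a list of 7 numbers: the turn, a rotation vector about the tool's x, y, z in degrees, then the shift along the tool's x, y, z in mm, then the gripper command: -1 is fully open, 1 is shut, values between are in proportion. A call has exactly 8 rows; each row shifts and turns the commanded pose from where the row before left it, along the tool's axes as they then stand; what a row does not reach is not made up. A row lasts 1/12 s, in which the tool goes at most 41.7 mm and 7.16 degrees, less where a joint would pass 70% of its speed; a pose out of reach is approached as far as the arm can. A call with a gripper value outside its range is refused whole. The fingers move at their own pace and stop on an object; the grip force is fixed at half the most. Time passes only in rows, so rows that do not move let the fingers close, or fill a call up. It gives the time, the measured TCP pose, the force and the opening at its end, in the units of the state.
- status.state(): the state, without advancing time (a new reading comes with each control period).
- viewer.capture(name): name is "scene" or "top" or "wrist"; returns (picture, depth): 384x512x3 uint8, red, green, blue; 384x512 float32, m along the optical axis (not along the pixel's ray), 0 where there is no reading.
- viewer.camera_info(name): a dict with "fx", "fy", "cx", "cy" (pixels), "R" (3x3) and "t" (3): a world point X has camera coordinates R X + t; the wrist camera has in their place "tool_from_camera" (4x4, takes a point from camera to tool coordinates, whose origin is the TCP and whose axes are the tool frame's). Camera axes: x right, y down, z forward; pixel columns grow to the right and rows downward; lengths in m; the calibration is good to about 2 mm. A picture is of the moment at which its call begins: read the wrist's pose just before it. camera_info takes no time and is no camera call.
- arm.sign_off(): hands the job in, once; it reports no verdict.
The state is a dict: "time": time; "q": joint angles; "qvel": joint speeds; "tau": joint torques, N m; "position": TCP position; "ee_rot": TCP orientation; "contact_force": force on the tool from outside, world axes, zero at the start; "moment": the same for the moment, N m; "finger_gap": finger opening in m.
Only numpy, scipy, OpenCV 4.12 (cv2) and the standard library are available. Lean on these libraries where they do the work, as an engineer would, in place of code of your own. Each camera call takes 0.05 s, during which the arm holds its last target. There are 200 camera calls.

## Working session

There is one attempt and no reset: what is moved stays moved. The work goes in short steps, Python scripts to look and compute and a tool call to move; the robot and the scene stay as the last step left them, time stands still between calls to the robot, and variables do not carry over. Pictures are saved under pics/ and viewed, about 8 in all and at most 12, crops included, and the job is handed in when it is done.

Besides the shell and the picture viewer there is one more tool, called after ">>>" as name(argument=value, ...) on one line, values as JSON. move_arm: Moves the arm, as the interface text tells. Its arguments: {"type":"object","properties":{"steps":{"type":"array"}},"required":["steps"]}

```bash
ls; mkdir -p pics; cat > h.py <<'E'
import numpy as np, cv2
from station import status, viewer, arm
def pts(name,d,T=None):
    c=viewer.camera_info(name); v,u=np.mgrid[:384,:512]
    P=np.stack([(u-c["cx"])/c["fx"]*d,(v-c["cy"])/c["fy"]*d,d],-1)
    if "R" in c: return (P-np.array(c["t"]))@np.array(c["R"])
    A=np.array(c["tool_from_camera"]);s=T
    P=P@A[:3,:3].T+A[:3,3]
    return P@np.array(s["ee_rot"]).T+np.array(s["position"])
E
python3 - <<'E'
from h import *
s=status.state();print(s)
p,d=viewer.capture("top");q,e=viewer.capture("scene")
np.savez("a.npz",p=p,d=d,q=q,e=e)
cv2.imwrite("pics/a.png",np.hstack([cv2.cvtColor(x,cv2.COLOR_RGB2BGR) for x in(p,)]))
cv2.imwrite("pics/b.png",cv2.cvtColor(q,cv2.COLOR_RGB2BGR))
P=pts("top",d);print(P[::48,::64].round(3).tolist())
E
```

```text
pics
{'time': 0.0, 'q': array([-8.04040613e+01,  2.16604079e+01,  4.56127054e+00,  7.30164884e+01,
        1.58652958e-04,  8.36811046e+01]), 'qvel': array([-0.02255835, -0.09117933, -0.04444039, -0.02398728, -0.02380057,
       -0.02574702]), 'tau': array([ 2.80511249e-04, -4.63609242e+01,  2.69871980e+01,  2.09276564e-02,
        1.69238838e-04, -9.59304231e-06]), 'position': array([ 0.15758096, -0.55234486,  0.24936441]), 'ee_rot': array([[ 2.74207872e-01, -9.61670386e-01, -3.33676141e-04],
       [-9.61668353e-01, -2.74207982e-01,  1.99027348e-03],
       [-2.00548373e-03, -2.24862869e-04, -9.99997964e-01]]), 'contact_force': array([-0.38129748, -0.09414028, -0.43781854]), 'moment': array([ 0.01988929, -0.03700331,  0.05151611]), 'finger_gap': 0.08529559815448073}
[[[1.307, 0.847, -0.229], [1.475, 0.755, -0.521], [1.6, 0.552, -0.744], [1.595, 0.249, -0.747], [1.588, -0.056, -0.747], [1.584, -0.362, -0.751], [1.579, -0.671, -0.756], [1.531, -0.943, -0.683]], [[1.252, 0.991, -0.479], [1.261, 0.748, -0.511], [1.367, 0.554, -0.751], [1.358, 0.252, -0.746], [1.353, -0.049, -0.751], [1
[... 510 characters left out ...]
 0.337, 0.004], [0.592, 0.157, 0.02], [0.589, -0.019, -0.003], [0.574, -0.182, 0.096], [0.58, -0.379, -0.003], [0.574, -0.559, -0.002]], [[0.475, 0.69, 0.001], [0.47, 0.489, 0.058], [0.465, 0.339, -0.001], [0.46, 0.161, 0.004], [0.455, -0.015, -0.002], [0.45, -0.192, 0.001], [0.445, -0.371, -0.002], [0.44, -0.55, -0.004]], [[0.354, 0.634, 0.091], [0.34, 0.513, -0.0], [0.335, 0.338, 0.001], [0.33, 0.164, -0.0], [0.324, -0.011, -0.002], [0.32, -0.186, 0.003], [0.314, -0.363, 0.0], [0.309, -0.54, -0.001]], [[0.217, 0.683, 0.001], [0.212, 0.511, 0.001], [0.207, 0.338, 0.003], [0.203, 0.165, 0.006], [0.196, -0.008, -0.003], [0.191, -0.182, -0.002], [0.186, -0.355, 0.001], [0.18, -0.532, -0.003]]]
```

View pics/a.png

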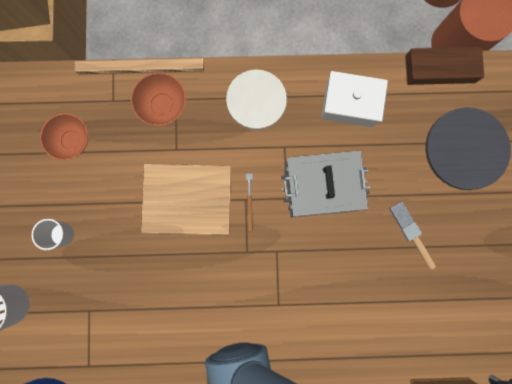

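View pics/b.png

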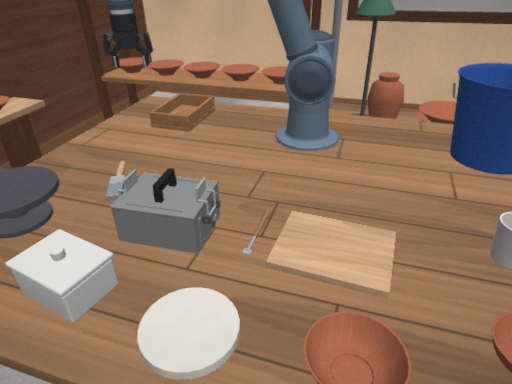

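The top view shows the tote around (327,183), with its handle running along image-vertical and clips at the left (290,186) and right (365,181). The board is around (186,199). Next I'll measure both.

```bash
python3 - <<'E'
from h import *
z=np.load("a.npz");p,d=z["p"],z["d"];P=pts("top",d)
hsv=cv2.cvtColor(p,cv2.COLOR_RGB2HSV)
def rect(m,n):
    m=m.astype(np.uint8); k,l,st,c=cv2.connectedComponentsWithStats(m); i=1+np.argmax(st[1:,4]); M=l==i
    X=P[M]; r=cv2.minAreaRect((X[:,:2]*1000).astype(np.float32)); print(n,M.sum(),r,X.mean(0),np.median(X,0)); return M
v,u=np.mgrid[:384,:512]
box=(u>275)&(u<385)&(v>140)&(v<225)
rect(box&(P[...,2]>.085)&(P[...,2]<.108)&(hsv[...,1]<60)&(hsv[...,2]>70),"lid")
H=rect(box&(hsv[...,2]<50)&(P[...,2]>.11),"handle");print(P[H][:,2].mean())
bx=(u>130)&(u<240)&(v>155)&(v<245)
B=rect(bx&(P[...,2]>.011)&(P[...,2]<.027),"board")
# board by color
cb=hsv[200,186];print(cb, hsv[280,186])
X=rect(bx&(hsv[...,2]>150),"boardcol")
print(viewer.camera_info("wrist"))
E
```

```text
lid 4050 ((598.0896606445312, -200.30642700195312), (153.6031036376953, 212.6758575439453), 4.129846096038818) [ 0.59674677 -0.19893991  0.09591873] [ 0.59557274 -0.19412547  0.09581731]
handle 54 ((595.1962890625, -193.94076538085938), (75.03666687011719, 9.509023666381836), 9.656319618225098) [ 0.59172527 -0.19475027  0.13292596] [ 0.58970083 -0.19460833  0.13568904]
0.13292596369820425
board 5978 ((574.84619140625, 175.01783752441406), (240.69715881347656, 190.29331970214844), 87.3772201538086) [0.57384683 0.17469631 0.01794455] [0.57332767 0.17450808 0.01794371]
[ 15 102 215] [ 15 123 156]
boardcol 9064 ((573.07275390625, 164.858154296875), (338.3160705566406, 247.92848205566406), 88.57195281982422) [0.57643795 0.17631557 0.0157629 ] [0.57830123 0.17582876 0.01639697]
{'fx': 318.90980409645, 'fy': 318.90980409645, 'cx': 257.2789279858612, 'cy': 193.43361788374278, 'tool_from_camera': array([[ 9.99999511e-01, -9.61541390e-04,  2.33213182e-04,
        -3.18301867e-04],
       [ 8.49299836e-04,  9.55116460e-01,  2.96229348e-01,
        -7.55596211e-02],
       [-5.07582528e-04, -2.96229005e-01,  9.55116809e-01,
        -1.23335549e-01],
       [ 0.00000000e+00,  0.00000000e+00,  0.00000000e+00,
         1.00000000e+00]])}
```

Measured: the lid's top is at z≈0.096 and its size matches, centred near (0.596,-0.196) with yaw ≈4°. The board is at (0.575,0.175), yaw -2.6°, and its size matches. Next I go above the lid for one close look.

>>> move_arm(steps=[[0,0,0,-14,-32.5,0,1],[0,0,0,-14,-32.5,0,1],[0,0,0,-14,-32.5,0,1],[0,0,0,-14,-32.5,0,1],[0,0,0,-14,-32.5,0,1],[0,0,0,-14,-32.5,0,1],[0,0,0,-14,-32.5,0,1],[0,0,0,-14,-32.5,0,1]])

```text
time: 0.77
position: [0.3779, -0.3724, 0.2499]
ee_rot: [[0.274, -0.962, -0.001], [-0.962, -0.274, 0.001], [-0.001, 0.0, -1.0]]
contact_force: [0.6, 0.2, 0.2]
finger_gap: -0.0002
```

>>> move_arm(steps=[[0,0,0,-14,-32.5,0,1],[0,0,0,-14,-32.5,0,1],[0,0,0,-14,-32.5,0,1],[0,0,0,-14,-32.5,0,1],[0,0,0,-14,-32.5,0,1],[0,0,0,-14,-32.5,0,1],[0,0,0,-14,-32.5,0,1],[0,0,0,-14,-32.5,0,1]])

```text
time: 1.43
position: [0.5972, -0.1935, 0.2497]
ee_rot: [[0.274, -0.962, -0.001], [-0.962, -0.274, 0.0], [-0.0, 0.001, -1.0]]
contact_force: [-0.1, -0.5, 0.6]
finger_gap: -0.0002
```

>>> move_arm(steps=[[0,0,6,0,0,0,1],[0,0,6,0,0,0,1],[0,0,0,0,0,0,1],[0,0,0,0,0,0,1],[0,0,0,0,0,0,1],[0,0,0,0,0,0,1],[0,0,0,0,0,0,1],[0,0,0,0,0,0,1]])

```text
time: 2.1
position: [0.5961, -0.1953, 0.2504]
ee_rot: [[0.068, -0.998, 0.0], [-0.998, -0.068, -0.0], [0.0, -0.0, -1.0]]
contact_force: [-0.2, -0.1, -0.6]
finger_gap: -0.0003
```

```bash
python3 - <<'E'
from h import *
s=status.state();p,d=viewer.capture("wrist");np.savez("w.npz",p=p,d=d)
print(s["time"],s["position"],s["ee_rot"],s["contact_force"],s["finger_gap"])
cv2.imwrite("pics/w.png",cv2.cvtColor(p,cv2.COLOR_RGB2BGR))
P=pts("wrist",d,s);np.save("wP.npy",P);hsv=cv2.cvtColor(p,cv2.COLOR_RGB2HSV)
near=(abs(P[...,0]-.596)<.12)&(abs(P[...,1]+.196)<.14)
def rect(m,n):
    k,l,st,c=cv2.connectedComponentsWithStats(m.astype(np.uint8));i=1+np.argmax(st[1:,4]);X=P[l==i]
    print(n,len(X),c[i],cv2.minAreaRect((X[:,:2]*1000).astype(np.float32)),np.median(X,0))
rect(near&(abs(P[...,2]-.096)<.006),"lid")
rect(near&(abs(P[...,2]-.136)<.006)&(hsv[...,2]<70),"handle")
for sg in(1,-1):
    rect(near&(P[...,2]>.108)&(P[...,2]<.14)&((P[...,1]+.196)*sg>.05)&((P[...,1]+.196)*sg<.11),"tab%d"%sg)
E
```

```text
2.1 [ 0.59608254 -0.19530881  0.25040118] [[ 6.82747086e-02 -9.97666558e-01  5.30694175e-05]
 [-9.97666553e-01 -6.82747140e-02 -1.08064509e-04]
 [ 1.11435646e-04 -4.55675100e-05 -9.99999993e-01]] [-0.15955138 -0.14582369 -0.61163438] -0.00033129372782592467
lid 30936 [265.62874968 169.24001164] ((596.706787109375, -202.25286865234375), (153.21658325195312, 194.88304138183594), 3.8764708042144775) [ 0.61178256 -0.19909733  0.09570773]
handle 1798 [266.15016685 190.32035595] ((597.6226806640625, -202.0550537109375), (77.72171020507812, 14.551695823669434), 3.8521780967712402) [ 0.60147357 -0.2016123   0.13744597]
tab1 807 [162.66790582 190.09789343] ((590.7086181640625, -117.67570495605469), (50.0536994934082, 6.404674530029297), 4.039653301239014) [ 0.59244423 -0.11859835  0.13073264]
tab-1 897 [369.12931996 189.82497213] ((602.2689819335938, -286.4404296875), (50.23192596435547, 6.847373008728027), 4.882209300994873) [ 0.6038903  -0.28563223  0.13005246]
```

View pics/w.png

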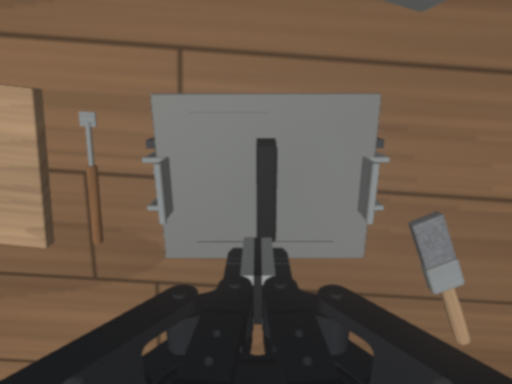

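The close view agrees: lid at (0.597,-0.202), yaw 3.9°, tabs at ±85 mm, and the tool is already square to it. I'll push the right clip first (tool +x).

>>> move_arm(steps=[[0,0,0,26,0,0,1],[0,0,0,26,0,0,1],[0,0,0,0,0,35,1],[0,0,0,0,0,35,1],[0,0,0,0,0,30,1],[0,0,0,0,0,20,1],[0,0,0,0,0,6,1],[0,0,0,0,0,0,1]])

```text
time: 2.82
position: [0.5983, -0.2462, 0.1222]
ee_rot: [[0.068, -0.998, -0.004], [-0.998, -0.068, 0.002], [-0.002, 0.004, -1.0]]
contact_force: [0.4, 0.2, 0.1]
finger_gap: 0.0002
```

>>> move_arm(steps=[[0,0,0,9,0,0,1],[0,0,0,9,0,0,1],[0,0,0,9,0,0,1],[0,0,0,9,0,0,1],[0,0,0,9,0,0,1],[0,0,0,9,0,0,1],[0,0,0,9,0,0,1],[0,0,0,6,0,0,1]])

```text
time: 3.48
position: [0.6045, -0.3178, 0.1243]
ee_rot: [[0.067, -0.998, -0.0], [-0.998, -0.067, -0.002], [0.002, 0.0, -1.0]]
contact_force: [-0.0, -0.3, -0.0]
finger_gap: 0.0
```

>>> move_arm(steps=[[0,0,0,0,0,0,1],[0,0,0,0,0,-35,1],[0,0,0,0,0,-35,1],[0,0,0,-35,0,0,1],[0,0,0,-35,0,0,1],[0,0,0,-40,0,0,1],[0,0,0,0,0,0,1],[0,0,0,0,0,0,1]])

```text
time: 4.15
position: [0.5966, -0.2038, 0.1943]
ee_rot: [[0.072, -0.997, -0.001], [-0.997, -0.072, -0.0], [-0.0, 0.001, -1.0]]
contact_force: [-0.4, -1.1, 0.1]
finger_gap: -0.0002
```

>>> move_arm(steps=[[0,0,0,-25,0,0,1],[0,0,0,-24,0,0,1],[0,0,0,0,0,0,1],[0,0,0,0,0,25,1],[0,0,0,0,0,25,1],[0,0,0,0,0,15,1],[0,0,0,0,0,5,1],[0,0,0,0,0,0,1]])

```text
time: 4.82
position: [0.5925, -0.1578, 0.1224]
ee_rot: [[0.067, -0.998, -0.003], [-0.998, -0.067, 0.001], [-0.001, 0.003, -1.0]]
contact_force: [-0.1, 0.4, 0.6]
finger_gap: 0.0002
```

>>> move_arm(steps=[[0,0,0,-9,0,0,1],[0,0,0,-9,0,0,1],[0,0,0,-9,0,0,1],[0,0,0,-9,0,0,1],[0,0,0,-9,0,0,1],[0,0,0,-9,0,0,1],[0,0,0,-9,0,0,1],[0,0,0,-7,0,0,1]])

```text
time: 5.48
position: [0.5886, -0.0853, 0.1243]
ee_rot: [[0.069, -0.998, -0.0], [-0.998, -0.069, 0.001], [-0.001, 0.0, -1.0]]
contact_force: [-0.5, 0.7, -0.6]
finger_gap: -0.0003
```

>>> move_arm(steps=[[0,0,0,0,0,0,1],[0,0,0,0,0,-40,1],[0,0,0,0,0,-40,1],[0,0,0,40,0,-40,-1],[0,0,0,40,0,0,-1],[0,0,0,35,0,0,-1],[0,0,0,0,0,0,-1],[0,0,0,0,0,0,-1]])

```text
time: 6.15
position: [0.5957, -0.1929, 0.233]
ee_rot: [[0.065, -0.998, -0.001], [-0.998, -0.065, 0.001], [-0.001, 0.001, -1.0]]
contact_force: [0.2, -0.5, -0.2]
finger_gap: 0.0605
```

```bash
python3 - <<'E'
from h import *
s=status.state();p,d=viewer.capture("wrist")
print(s["time"],s["position"],s["ee_rot"],s["contact_force"],s["finger_gap"])
cv2.imwrite("pics/w2.png",cv2.cvtColor(p,cv2.COLOR_RGB2BGR))
P=pts("wrist",d,s);hsv=cv2.cvtColor(p,cv2.COLOR_RGB2HSV)
near=(abs(P[...,0]-.596)<.12)&(abs(P[...,1]+.196)<.14)
def rect(m,n):
    k,l,st,c=cv2.connectedComponentsWithStats(m.astype(np.uint8));i=1+np.argmax(st[1:,4]);X=P[l==i]
    print(n,len(X),c[i],cv2.minAreaRect((X[:,:2]*1000).astype(np.float32)),np.median(X,0))
rect(near&(abs(P[...,2]-.096)<.006),"lid")
rect(near&(abs(P[...,2]-.136)<.006)&(hsv[...,2]<70)&(abs(P[...,1]+.202)<.02),"handle")
E
```

```text
6.15 [ 0.59569513 -0.19293717  0.23299123] [[ 6.52188212e-02 -9.97870553e-01 -9.29493380e-04]
 [-9.97870523e-01 -6.52196605e-02  9.03171051e-04]
 [-9.61869039e-04  8.68610294e-04 -9.99999160e-01]] [ 0.17839197 -0.46089883 -0.18464667] 0.06052956526960332
lid 35837 [268.90347964 172.6709546 ] ((596.7758178710938, -201.97584533691406), (153.57183837890625, 194.3973388671875), 3.707681655883789) [ 0.61105143 -0.19749351  0.0957486 ]
handle 2126 [269.84148636 197.89181562] ((597.2535400390625, -201.8585968017578), (78.32500457763672, 14.717633247375488), 3.838407516479492) [ 0.60066031 -0.20138768  0.13750526]
```

View pics/w2.png

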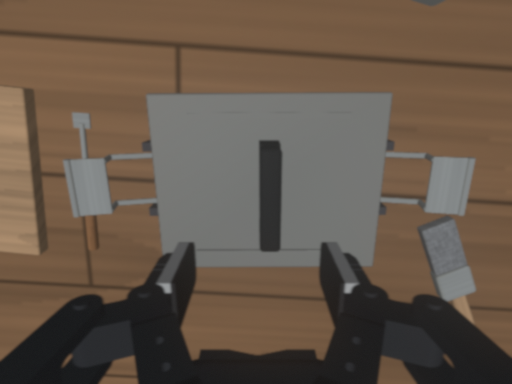

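Both clips lie fully outward (tabs at pixels ~(90,187) and (450,185)) and the lid hasn't moved. Next I grasp the handle.

>>> move_arm(steps=[[0,0,0,9,-1,0,-1],[0,0,0,0,0,30,-1],[0,0,0,0,0,30,-1],[0,0,0,0,0,25,-1],[0,0,0,0,0,15,-1],[0,0,0,0,0,6,-1],[0,0,0,0,0,0,-1],[0,0,0,0,0,0,-1]])

```text
time: 6.87
position: [0.598, -0.1999, 0.1283]
ee_rot: [[0.069, -0.998, 0.0], [-0.998, -0.069, -0.0], [0.0, -0.0, -1.0]]
contact_force: [-0.0, -0.0, -0.6]
finger_gap: 0.0855
```

>>> move_arm(steps=[[0,0,0,0,0,0,1],[0,0,0,0,0,0,1],[0,0,0,0,0,0,1],[0,0,0,0,0,0,1],[0,0,0,0,0,0,1],[0,0,0,0,0,0,1],[0,0,0,0,0,0,1],[0,0,0,0,0,0,1]])

```text
time: 7.53
position: [0.5981, -0.2008, 0.1284]
ee_rot: [[0.068, -0.998, 0.001], [-0.998, -0.068, -0.001], [0.001, -0.001, -1.0]]
contact_force: [-0.2, -0.7, 4.4]
finger_gap: 0.0149
```

>>> move_arm(steps=[[0,0,0,0,0,-5,1],[0,0,0,0,0,-8,1],[0,0,0,0,0,-12,1],[0,0,0,0,0,-15,1],[0,0,0,0,0,-20,1],[0,0,0,0,0,-20,1],[0,0,0,0,0,-15,1],[0,0,0,0,0,-5,1]])

```text
time: 8.2
position: [0.5986, -0.2006, 0.2307]
ee_rot: [[0.068, -0.998, 0.003], [-0.998, -0.068, -0.001], [0.002, -0.003, -1.0]]
contact_force: [0.3, 0.2, -2.3]
finger_gap: 0.0153
```

```bash
python3 - <<'E'
from h import *
s=status.state();p,d=viewer.capture("wrist")
print(s["time"],s["position"],s["contact_force"],s["finger_gap"])
cv2.imwrite("pics/w3.png",cv2.cvtColor(p,cv2.COLOR_RGB2BGR))
E
```

```text
8.2 [ 0.59860953 -0.20059615  0.23070216] [ 0.26900301  0.24056933 -2.2514616 ] 0.015304938362743237
```

View pics/w3.png

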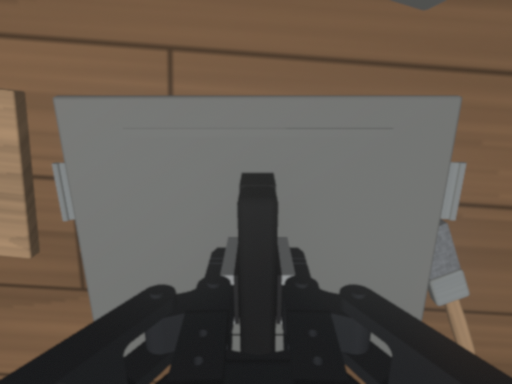

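>>> move_arm(steps=[[0,0,0,-10,0,0,1],[0,0,0,-20,0,0,1],[0,0,0,-28,0,0,1],[0,0,0,-30,0,0,1],[0,0,0,-30,0,0,1],[0,0,0,-30,0,0,1],[0,0,0,-30,0,0,1],[0,0,0,-30,0,0,1]])

```text
time: 8.92
position: [0.5817, 0.0094, 0.2258]
ee_rot: [[0.069, -0.998, -0.004], [-0.998, -0.069, 0.001], [-0.001, 0.004, -1.0]]
contact_force: [-0.3, -0.8, -2.9]
finger_gap: 0.015
```

>>> move_arm(steps=[[0,0,0,-30,0,0,1],[0,0,0,-30,0,0,1],[0,0,0,-30,0,0,1],[0,0,0,-28,0,0,1],[0,0,0,-24,0,0,1],[0,0,0,-15,0,0,1],[0,0,0,-8,-2,0,1],[0,0,0,-3.5,0,0,1]])

```text
time: 9.58
position: [0.5759, 0.1421, 0.2279]
ee_rot: [[0.122, -0.993, -0.004], [-0.992, -0.122, 0.027], [-0.027, 0.001, -1.0]]
contact_force: [0.2, 0.4, -3.1]
finger_gap: 0.0149
```

>>> move_arm(steps=[[0,0,1.5,0,0,0,1],[0,0,2,0,0,0,1],[0,0,2,0,0,0,1],[0,0,1,0,0,0,1],[0,0,0,0,0,0,1],[0,0,0,0,0,0,1],[0,0,0,0,0,0,1],[0,0,0,0,0,0,1]])

```text
time: 10.25
position: [0.5783, 0.112, 0.2285]
ee_rot: [[0.059, -0.998, -0.007], [-0.997, -0.059, 0.051], [-0.052, 0.004, -0.999]]
contact_force: [-0.5, -0.1, -2.4]
finger_gap: 0.0152
```

```bash
python3 - <<'E'
from h import *
s=status.state();p,d=viewer.capture("wrist");t,e=viewer.capture("top")
print(s["time"],s["position"],s["ee_rot"],s["contact_force"],s["finger_gap"])
cv2.imwrite("pics/w4.png",cv2.cvtColor(np.vstack([p,t])[::1],cv2.COLOR_RGB2BGR)[:600])
P=pts("wrist",d,s)
m=(abs(P[...,0]-.575)<.1)&(abs(P[...,1]-.175)<.12)&(P[...,2]>.18)&(P[...,2]<.21)
X=P[m];print(m.sum(),cv2.minAreaRect((X[:,:2]*1000).astype(np.float32)),np.linalg.lstsq(np.c_[X[:,:2],np.ones(len(X))],X[:,2],rcond=None)[0],np.median(X,0))
E
```

```text
10.25 [0.57834532 0.11204281 0.2285307 ] [[ 0.0586397  -0.99825252 -0.00730083]
 [-0.99694381 -0.05893784  0.05127732]
 [-0.05161801  0.00427163 -0.99865777]] [-0.54257401 -0.13486246 -2.38695724] 0.015181659734453378
53211 ((576.5142822265625, 130.57870483398438), (151.41908264160156, 160.6090850830078), 3.498932361602783) [-0.00536442  0.05059223  0.19323413] [0.6126957  0.14334322 0.19721487]
```

View pics/w4.png

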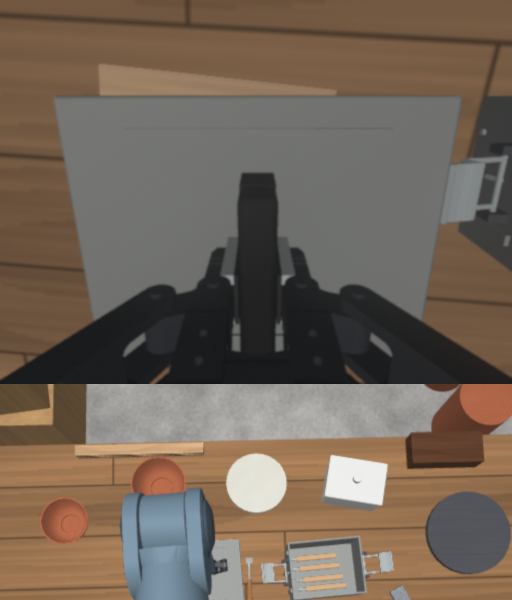

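The tool tilted 3° and drifted back: joint 6 sits at its 180° limit. I'll place the lid turned half round, which is allowed, by unwinding joint 6.

>>> move_arm(steps=[[0,0,-3,0,0,0,1],[0,0,-5,0,0,0,1],[0,0,-7,0,0,0,1],[0,0,-7,0,0,0,1],[0,0,-7,0,0,0,1],[0,0,-7,0,0,0,1],[0,0,-7,0,0,0,1],[0,0,-7,0,0,0,1]])

```text
time: 11.02
position: [0.5783, 0.1124, 0.2285]
ee_rot: [[0.806, -0.591, -0.007], [-0.59, -0.806, 0.051], [-0.036, -0.037, -0.999]]
contact_force: [-0.7, -0.3, -3.1]
finger_gap: 0.0147
```

>>> move_arm(steps=[[0,0,-7,0,0,0,1],[0,0,-7,0,0,0,1],[0,0,-7,0,0,0,1],[0,0,-7,0,0,0,1],[0,0,-7,0,0,0,1],[0,0,-7,0,0,0,1],[0,0,-7,0,0,0,1],[0,0,-7,0,0,0,1]])

```text
time: 11.68
position: [0.5783, 0.1124, 0.2285]
ee_rot: [[0.941, 0.338, -0.007], [0.338, -0.94, 0.051], [0.01, -0.051, -0.999]]
contact_force: [0.3, -0.4, -2.5]
finger_gap: 0.0152
```

>>> move_arm(steps=[[0,0,-7,0,0,0,1],[0,0,-7,0,0,0,1],[0,0,-7,0,0,0,1],[0,0,-7,0,0,0,1],[0,0,-7,0,0,0,1],[0,0,-7,0,0,0,1],[0,0,-7,0,0,0,1],[0,0,-5,0,0,0,1]])

```text
time: 12.35
position: [0.5783, 0.1124, 0.2285]
ee_rot: [[0.28, 0.96, -0.007], [0.959, -0.28, 0.051], [0.047, -0.021, -0.999]]
contact_force: [0.1, -0.1, -3.0]
finger_gap: 0.015
```

```bash
cat > tgt.py <<'E'
from h import *
from scipy.spatial.transform import Rotation as R
s=status.state();M=np.array(s["ee_rot"]);a=np.deg2rad(87.4)
T=np.array([[np.cos(a),np.sin(a),0],[np.sin(a),-np.cos(a),0],[0,0,-1]])
print(s["time"],s["position"],s["q"].round(1),s["contact_force"].round(1),s["finger_gap"]);print(M.round(3))
print("turn",R.from_matrix(M.T@T).as_rotvec(degrees=True).round(2))
dl=np.array([.5748,.175,s["position"][2]])-s["position"]
print("shift after turn",(T.T@dl*1000).round(1))
E
python3 tgt.py
```

```text
12.35 [0.57830694 0.11236683 0.22847125] [ 3.4 23.6  4.4 71.   3.  19.6] [ 0.1 -0.1 -3. ] 0.015025319381841023
[[ 0.28   0.96  -0.007]
 [ 0.959 -0.28   0.051]
 [ 0.047 -0.021 -0.999]]
turn [ -0.9   -2.83 -13.68]
shift after turn [62.4 -6.3  0. ]
```

>>> move_arm(steps=[[-0.9,-2.8,0,0,0,0,1],[0,0,-4.5,0,0,0,1],[0,0,-5,0,0,0,1],[0,0,-4.2,5,0,0,1],[0,0,0,15,-3,0,1],[0,0,0,22,-3,0,1],[0,0,0,15,0,0,1],[0,0,0,5,0,0,1]])

```text
time: 13.02
position: [0.5757, 0.1766, 0.2284]
ee_rot: [[0.048, 0.999, -0.006], [0.999, -0.048, 0.001], [0.0, -0.006, -1.0]]
contact_force: [0.4, -0.2, -3.0]
finger_gap: 0.0152
```

```bash
python3 - <<'E'
from tgt import *
s=status.state();p,d=viewer.capture("wrist");P=pts("wrist",d,s)
m=(abs(P[...,0]-.575)<.1)&(abs(P[...,1]-.175)<.12)&(P[...,2]>.18)&(P[...,2]<.21)
X=P[m];print(m.sum(),cv2.minAreaRect((X[:,:2]*1000).astype(np.float32)),np.linalg.lstsq(np.c_[X[:,:2],np.ones(len(X))],X[:,2],rcond=None)[0],np.median(X,0))
cv2.imwrite("pics/w5.png",cv2.cvtColor(p,cv2.COLOR_RGB2BGR))
E
```

```text
13.0167 [0.57569716 0.17660011 0.22841203] [11.  25.5  7.3 72.1  0.1 13.7] [ 0.4 -0.2 -3. ] 0.015249764185915034
[[ 0.048  0.999 -0.006]
 [ 0.999 -0.048  0.001]
 [ 0.    -0.006 -1.   ]]
turn [-0.36 -0.03 -0.16]
shift after turn [-1.6 -0.8  0. ]
67687 ((575.5794067382812, 176.78111267089844), (194.4004364013672, 151.71617126464844), 87.18647766113281) [-6.26509451e-03 -6.79740204e-05  1.99453512e-01] [0.54150854 0.17992609 0.19594711]
```

View pics/w5.png

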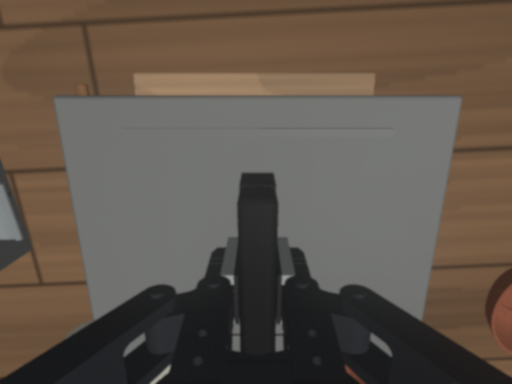

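The lid is level and centred to within 2 mm and squared to 0.2°, so I lower it.

>>> move_arm(steps=[[0,0,0,-1.5,-1,8,1],[0,0,0,0,0,20,1],[0,0,0,0,0,30,1],[0,0,0,0,0,30,1],[0,0,0,0,0,30,1],[0,0,0,0,0,18,1],[0,0,0,0,0,8,1],[0,0,0,0,0,3,1]])

```text
time: 13.73
position: [0.5723, 0.1713, 0.0793]
ee_rot: [[0.052, 0.999, -0.01], [0.999, -0.052, -0.001], [-0.002, -0.01, -1.0]]
contact_force: [0.2, -0.3, -2.4]
finger_gap: 0.0149
```

>>> move_arm(steps=[[0,0,0,0,0,1.5,1],[0,0,0,0,0,1.5,1],[0,0,0,0,0,1.5,1],[0,0,0,0,0,1.5,1],[0,0,0,0,0,1.5,1],[0,0,0,0,0,1.5,1],[0,0,0,0,0,1.5,1],[0,0,0,0,0,1.5,1]])

```text
time: 14.4
position: [0.5739, 0.1727, 0.0695]
ee_rot: [[0.051, 0.999, -0.006], [0.999, -0.051, -0.0], [-0.0, -0.006, -1.0]]
contact_force: [-0.4, -0.2, -2.0]
finger_gap: 0.0153
```

>>> move_arm(steps=[[0,0,0,0,0,0.5,1],[0,0,0,0,0,0.5,1],[0,0,0,0,0,0.5,1],[0,0,0,0,0,0.5,1],[0,0,0,0,0,0,1],[0,0,0,0,0,0,1],[0,0,0,0,0,0,1],[0,0,0,0,0,0,1]])

```text
time: 15.07
position: [0.5734, 0.1726, 0.0684]
ee_rot: [[0.051, 0.999, -0.006], [0.999, -0.051, -0.0], [-0.001, -0.006, -1.0]]
contact_force: [-4.8, -1.1, 5.3]
finger_gap: 0.0151
```

The force has reversed from -2 N to +5 N, so the lid is resting on the board. I release and retreat straight up.

>>> move_arm(steps=[[0,0,0,0,0,0,0],[0,0,0,0,0,0,-1],[0,0,0,0,0,0,-1],[0,0,0,0,0,0,-1],[0,0,0,0,0,0,-1],[0,0,0,0,0,0,-1],[0,0,0,0,0,0,-1],[0,0,0,0,0,0,-1]])

```text
time: 15.73
position: [0.5738, 0.1726, 0.0674]
ee_rot: [[0.051, 0.999, -0.006], [0.999, -0.051, -0.0], [-0.001, -0.006, -1.0]]
contact_force: [0.4, 0.5, -0.5]
finger_gap: 0.0854
```

>>> move_arm(steps=[[0,0,0,0,0,-10,-1],[0,0,0,0,0,-20,-1],[0,0,0,0,0,-30,-1],[0,0,0,0,0,-35,-1],[0,0,0,0,0,-35,-1],[0,0,0,0,0,-30,-1],[0,0,0,0,0,-15,-1],[0,0,0,0,0,0,-1]])

```text
time: 16.4
position: [0.5774, 0.1731, 0.2483]
ee_rot: [[0.051, 0.999, 0.003], [0.999, -0.051, 0.002], [0.002, 0.003, -1.0]]
contact_force: [0.6, -0.6, 0.2]
finger_gap: 0.0855
```

```bash
python3 - <<'E'
from tgt import *
s=status.state();p,d=viewer.capture("wrist");q,e=viewer.capture("scene");P=pts("wrist",d,s)
m=(abs(P[...,0]-.575)<.13)&(abs(P[...,1]-.175)<.13)&(abs(P[...,2]-.036)<.006)
X=P[m];print(m.sum(),cv2.minAreaRect((X[:,:2]*1000).astype(np.float32)),np.linalg.lstsq(np.c_[X[:,:2],np.ones(len(X))],X[:,2],rcond=None)[0],np.median(X,0))
cv2.imwrite("pics/w6.png",cv2.resize(cv2.cvtColor(np.hstack([p,q]),cv2.COLOR_RGB2BGR),(800,300)))
E
```

```text
16.4 [0.57735743 0.17312852 0.24825576] [10.6 24.8  9.2 74.2  0.1 13.6] [ 0.6 -0.6  0.2] 0.08548957344599473
[[ 0.051  0.999  0.003]
 [ 0.999 -0.051  0.002]
 [ 0.002  0.003 -1.   ]]
turn [ 0.16 -0.1  -0.33]
shift after turn [ 1.8 -2.6  0. ]
23955 ((574.5995483398438, 172.81640625), (194.17640686035156, 153.42694091796875), 87.01509094238281) [ 0.00106959 -0.00034387  0.03529298] [0.56521007 0.17407943 0.03581272]
```

View pics/w6.png

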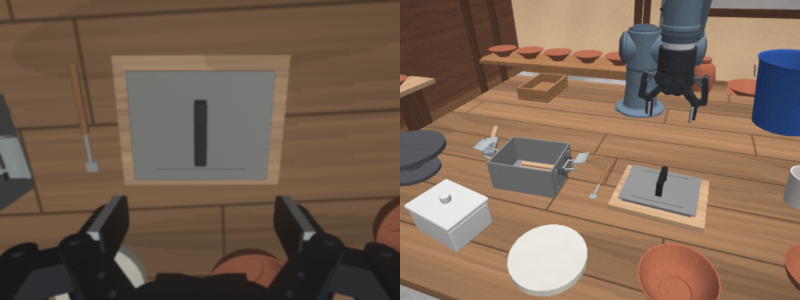

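The lid lies flat and centred on the board, both clips stand open and the gripper is clear.

```bash
python3 -c "
from station import arm;print(arm.sign_off())"
```

```text
the job is handed in; nothing more can be done
None
```

The lid is off the tote and lying on the ware board, and both clips are open. I handed the job in at about 16.5 s; no verdict is reported.

I pushed both clips open with the closed fingertips while the lid was seated. I then lifted the lid by its handle, carried it over and lowered it until the wrist force showed contact.

- **Clips:** the wrist view after pushing showed both fully outward and the lid within 1 mm of its start. The final scene view still shows both open. I judged the clips by picture only and did not measure their angle.
- **Lid on board:** its centre is about 2 mm from the board's, it is about 0.4° off square, tilted about 0.1°, and its top is at z ≈ 0.036 m as expected. The gripper is clear above.
- **Joint limit:** joint 6 reached its range limit partway across. The pose tilted about 3° and drifted back, still holding the lid. I unwound the wrist and set the lid down turned half round, which the task allows.

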